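# Set the marking gauge and load its pen

### The job

Set the marking gauge three notches on: click its thumb lever to the left (as the robot sees it), one notch at a time, letting it settle in each notch, exactly three clicks from where it stands and never beyond. Then take the standing black marker and lay it on its side in the gauge's two vee rests, its cap end (the end it stands on) up against the stop. Leave everything else on the table where it is.

Things in the scene. Friction and masses are not known exactly. Their poses are not given: they have to be found in the camera images.
- marking_gauge: fixed gauge, grey base plate 150 (x) x 210 (y) x 10 mm, origin centred underneath. Pen cradle at x = -35 mm: two 90-degree steel vee rests, 6 mm thick, 26 wide, at y = -45 and +14 mm; stop plate at the -y end, +y end open. Thumb lever at x = +45 mm swings along y beside a toothed quadrant, 48 mm radius (x = 51 to 63, top z = 98). Its +y is always to the robot's left, within 0.35 rad
- index_lever (a joint): lever angle, rad: 0 = leans 0.6 from upright to the right (gauge's -y), 0.6 = upright, 1.2 = leans left (+y). Sprung detents in seven notches: 0, 0.2, ... 1.2. It starts at 0, 0.2 or 0.4 and so must finish at 0.6, 0.8 or 1.0. A click takes about 6 N sideways at the knob; past half-way it snaps into the next notch, and let go it rests in the nearest
- lever_knob (a point): centre of the lever's black ball-shaped thumb knob, 18 mm in diameter, 88 mm from the pivot, on a ferrule 9 mm thick (64 to 82 mm from the pivot). One notch moves it 17.6 mm along its arc. It can be pinched from above, or pushed; a plunger housing 10 mm wide on the lever reaches to 62 mm from the pivot
- lever_pivot (a point): the lever's pivot axis (along the gauge's x), in the lever's mid-plane, 50 mm above the table
- stop_face (a point): point on the +y face of the sliding steel stop plate (26 mm wide, 6 thick, its top 5.5 mm above this point), on the axis of the laid pen, 55 mm above the table; axes as the gauge. The lever moves the stop: each notch to the left shifts it 4 mm along +y. The pen's cap end is to touch it or be within a few mm
- cradle (a point): point on the axis that the pen takes when it lies in both vees, midway between them, 55 mm above the table (the vees touch the pen 45 degrees below either side); axes as the gauge's, the pen lies along y
- marker: loose black marker, a plain round rod 18 mm in diameter, 128 mm long, 20 g, standing upright on its cap; origin at the centre of the cap's end face (on the table at the start), its z runs along the pen away from the cap
- release_tin: bystander: loose spray tin, 66 mm in diameter, 231 mm tall, standing; origin at the centre of its foot
- blade_carton: bystander: loose upright carton, 59 x 61 x 170 mm tall; origin at the centre of its foot
- nippers: bystander: loose side cutters lying flat, 56 x 129 x 13 mm; origin at the middle underneath
- runner: bystander: loose black moulding runner lying flat, 52 x 289 mm, with a stub 36 mm high; origin at the middle underneath; it lies inside a black moulded frame fixed to the table, 165 x 376 x 14 mm

How it is judged:
By the outcome, as a careful person would: the job done as asked, in the order asked, and still so for the second after the job is handed in, with the robot touching nothing.
It also fails if it takes over 54 s, if anything falls off the work surface, if the arm or the gripper's body presses on something with over 40 N, if the wrist force passes 120 N, or if a joint passes its speed limit or range.

### The arm

A 6-joint arm with a two-finger parallel gripper is mounted at the origin on a cart in front of the work surface, level with it; the furniture and walls round the work are solid. World frame = base frame: x ahead of the robot, y to its left, z up, the work surface at z = 0. Lengths are in m, angles in rad, forces in N, time in s.
With the tool pointing down it reaches from about 0.425 to 0.95 m from the base axis. Payload 3.5 kg.
Tool frame: the origin (TCP) lies midway between the tips of the shut fingers; the grasp point (between the pads) lies 19 mm behind it; z points along the fingers, y is the line along which they close (so a half turn about z gives the same grasp; the last joint's range is limited). The gripper opens to 85 mm and grips with 20 to 120 N. Pads are 22 mm wide; open, the fingers measure 114 mm over their backs; the gripper's body (76 mm by 85 mm) begins 54 mm behind the grasp point. The pads swing forward as they close: fully open they stand 13 mm farther back than shut.
Start: joints at [-1.458, 0.286, 1.577, -0, 1.279, -0.15], TCP at [0.175, -0.652, 0.231] pointing down, gripper open.
Joint ranges: [-2.77, 2.77], [-0.9, 2.22], [0.21, 2.48], [-1.53, 4.67], [0.24, 2.81], [-2.84, 2.84]. Speed limits (rad/s): [2.79, 2.79, 3.14, 3.14, 3.14, 3.14].

### API

Orientations are given as a unit quaternion [x, y, z, w].
In Python, from plant import get_state, read_camera, ctrl gives the robot as it stands.
- The arm moves only by the shell command python3 -m crank 'ROWS' [FORCE]. ROWS is JSON, a list of rows, each a list of 3 entries, a list of its own where there are three numbers: the shift along the tool's x, y, z in mm, then the turn about the tool's z in degrees, then the closure in counts, from 0 (fully open) to 255 (shut). In form: [[[tx, ty, tz], yaw, claw], ...]. A call has 1 to 10 rows; each row is the pose to reach, as a shift and turn from the pose commanded when the call began, along the tool's axes at that moment; what a row does not reach only later rows make up. A row lasts 1/10 s, in which the tool goes at most 50 mm and 8.59 degrees, less where a joint would pass 70% of its speed; a pose out of reach is approached as far as the arm can. A call with a gripper value outside its range is refused whole. The fingers move at their own pace and stop on an object; FORCE is the grip in N (left out, the last holds). Time passes only in rows, so rows that repeat a pose let the fingers close. It gives the time, the measured TCP pose, the force, the opening and the grip force at its end, in the units of the state.
- get_state(): the state, without advancing time (a new reading comes with each control period).
- read_camera(name): name is "scene" or "top"; returns a dict with "frame" (384x512x3 uint8, blue, green, red), "range_z" (384x512 float32, m along the optical axis (not along the pixel's ray), 0 where there is no reading), "vfov" (degrees; the focal length in pixels is half the picture's height over the tangent of half this angle, whatever the lens; pixels are square), "cx", "cy" (the principal point, pixels), "k1" (the pictures are not rectified: a ray, as slopes to the right and down, at radius r is drawn at 1 + k1 r^2 times it, then the intrinsics apply), "origin" and "orientation" of the camera in the world. Camera axes: x right, y down, z forward; pixel columns grow to the right and rows downward; lengths in m; the calibration is good to about 2 mm. A picture is of the moment at which its call begins.
- ctrl.sign_off(): hands the job in; it is judged then, once.
The state is a dict: "time": time; "qpos": joint angles; "dq": joint speeds; "joint_efforts": joint torques, N m; "eef_pos": TCP position; "tcp_rot": TCP orientation; "contact_force": force on the tool from outside, world axes, zero at the start; "wrist_torque": the same for the moment, N m; "opening": opening from 0.0 (shut) to 1.0 (fully open); "finger_force": force on a finger pad.
Only numpy, scipy, OpenCV 4.12 (cv2) and the standard library are available. Lean on these libraries where they do the work, as an engineer would, in place of code of your own. Each camera call takes 0.05 s, during which the arm holds its last target. There are 200 camera calls.

## Working session

There is one attempt and no reset: what is moved stays moved. The work goes in short steps, Python scripts to look and compute and a shell command to move; the robot and the scene stay as the last step left them, time stands still between calls to the robot, and variables do not carry over. Pictures are saved under pics/ and viewed, at most 14 in all, crops included, and the job is handed in when it is done.

```bash
mkdir -p pics; cat > h.py <<'E'
import numpy as np, cv2
from scipy.spatial.transform import Rotation as R
from plant import get_state, read_camera, ctrl
def K(c):
    f=c["frame"].shape[0]/2/np.tan(np.radians(c["vfov"])/2)
    return np.array([[f,0,c["cx"]],[0,f,c["cy"]],[0,0,1]]),np.array([c["k1"],0,0,0,0.])
def cloud(c):
    k,d=K(c); h,w=c["range_z"].shape
    u,v=np.meshgrid(np.arange(w),np.arange(h))
    p=cv2.undistortPoints(np.stack([u,v],-1).reshape(-1,1,2).astype(float),k,d).reshape(h,w,2)
    z=c["range_z"][...,None]
    P=np.concatenate([p*z,z],-1)@R.from_quat(c["orientation"]).as_matrix().T+np.array(c["origin"])
    P[c["range_z"]==0]=np.nan
    return P
def proj(c,X):
    k,d=K(c); r=R.from_quat(c["orientation"]).inv()
    return cv2.projectPoints((r.apply(np.atleast_2d(X)-c["origin"])),np.zeros(3),np.zeros(3),k,d)[0].reshape(-1,2)
E
python3 - <<'E'
from h import *
s=get_state(); print(s["time"],s["eef_pos"],s["tcp_rot"])
for n in("scene","top"):
    c=read_camera(n); np.save(n+"0.npy",c,allow_pickle=True)
    print(n,c["vfov"],c["cx"],c["cy"],c["k1"],c["origin"],c["orientation"])
    cv2.imwrite(f"pics/{n}0.png",cv2.resize(c["frame"],(768,576),interpolation=cv2.INTER_CUBIC))
E
```

```text
0.0 [ 0.17529783 -0.65115437  0.22992359] [ 9.91379352e-01  1.31017468e-01  3.06661945e-05 -1.18447294e-03]
scene 57.06638846855108 257.1565959872608 192.84546597451313 0.0030224442984296183 [ 0.06053121 -0.9114442   0.89232146] [ 0.86891571 -0.22322175  0.09910701 -0.43050591]
top 54.535024871709 252.4538861541844 186.15703945466632 0.004187273566408415 [ 0.43378836 -0.02351828  1.42733529] [-0.70178994  0.71147807 -0.020716    0.02933737]
```

View pics/scene0.png

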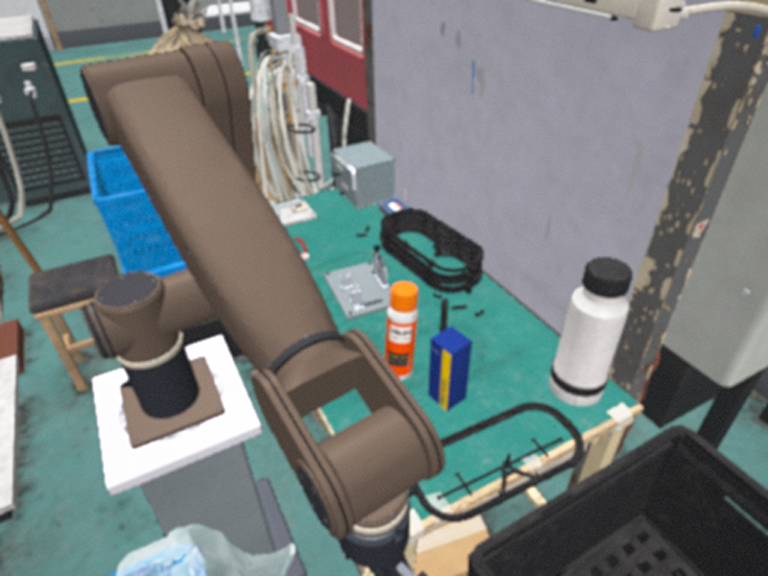

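View pics/top0.png

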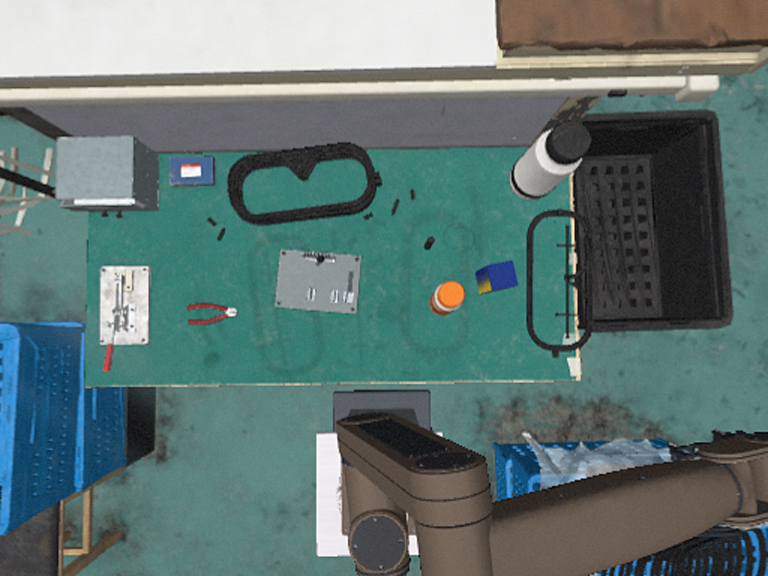

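The scene view shows the gauge at about (360,288), the marker behind the blue carton at (443,315), and the tin at (402,330). The top view shows the gauge at (318,282) with its knob near (320,258), the marker at (429,243), the tin at (447,297) and the carton at (497,277). Next I'll enlarge the gauge and print some coordinates.

```bash
python3 - <<'E'
from h import *
t=np.load("top0.npy",allow_pickle=True).item(); s=np.load("scene0.npy",allow_pickle=True).item()
a=cv2.resize(t["frame"][160:215,178:248],None,fx=8,fy=8,interpolation=cv2.INTER_CUBIC)
b=cv2.resize(s["frame"][160:215,210:280],None,fx=8,fy=8,interpolation=cv2.INTER_CUBIC)
b=cv2.resize(b,(240*560//240,440))
cv2.imwrite("pics/topg.png",a);cv2.imwrite("pics/sceneg.png",b)
P=cloud(t)
# plate top points
m=(abs(P[...,2]-.010)<.006);reg=np.zeros_like(m);reg[160:215,180:246]=1
g=t["frame"].astype(int);grey=(g.max(-1)-g.min(-1)<25)&(g.min(-1)>70)
ys,xs=np.where(reg&grey)
print(cv2.minAreaRect(np.stack([xs,ys],1).astype(np.float32)))
Q=P[reg&grey]
print(cv2.minAreaRect(Q[abs(Q[:,2]-.01)<.01][:,:2].astype(np.float32)), np.nanmedian(Q[:,2]))
# tall points
for nm,PP in(("top",P),("scene",cloud(s))):
    ok=(PP[...,0]>.3)&(PP[...,0]<.75)&(PP[...,1]>-.45)&(PP[...,1]<.3)
    for lo,hi in((.04,.062),(.08,.11),(.115,.14),(.16,.18),(.2,.25)):
        mm=(ok&(PP[...,2]>lo)&(PP[...,2]<hi)).astype(np.uint8)
        n,l,st,ce=cv2.connectedComponentsWithStats(mm)
        for i in range(1,n):
            if st[i,4]>=4:
                q=PP[l==i]; print(nm,lo,st[i,4],ce[i].round(1),np.median(q,0).round(3),q.min(0).round(3),q.max(0).round(3))
E
```

```text
((211.7448272705078, 187.0620880126953), (54.810020446777344, 39.031375885009766), 4.763641834259033)
((0.5337221622467041, 0.14900755882263184), (0.20972703397274017, 0.14988353848457336), 84.31161499023438) 0.009361619907441332
top 0.04 46 [355.7 129.2] [ 0.737 -0.392  0.056] [ 0.731 -0.438  0.042] [ 0.748 -0.359  0.061]
top 0.04 9 [244.8 132.3] [0.73  0.018 0.058] [0.723 0.01  0.056] [0.745 0.025 0.061]
top 0.04 18 [237.4 138.3] [0.711 0.044 0.059] [0.703 0.033 0.056] [0.719 0.063 0.061]
top 0.04 9 [223.3 140.4] [0.704 0.1   0.06 ] [0.701 0.089 0.055] [0.705 0.107 0.062]
top 0.04 10 [209.5 142.5] [0.698 0.152 0.059] [0.69  0.137 0.053] [0.699 0.16  0.062]
top 0.04 5 [220. 143.] [0.693 0.112 0.06 ] [0.693 0.103 0.052] [0.695 0.118 0.062]
top 0.04 27 [178.2 147.6] [0.68  0.27  0.045] [0.676 0.238 0.04 ] [0.688 0.299 0.061]
top 0.04 5 [188.8 146.4] [0.684 0.23  0.049] [0.683 0.225 0.042] [0.686 0.233 0.062]
top 0.04 7 [284.6 164. ] [ 0.611 -0.126  0.048] [ 0.609 -0.136  0.041] [ 0.621 -0.122  0.061]
top 0.04 4 [221.5 172. ] [0.585 0.106 0.057] [0.585 0.101 0.054] [0.586 0.112 0.059]

[... 4107 characters left out ...]
-0.156  0.14 ]
scene 0.115 127 [381.4 237.2] [ 0.739 -0.411  0.127] [ 0.733 -0.438  0.115] [ 0.75  -0.364  0.139]
scene 0.115 159 [299.6 241.6] [ 0.505 -0.311  0.128] [ 0.494 -0.321  0.115] [ 0.56  -0.264  0.14 ]
scene 0.16 127 [267.9 212.3] [ 0.469 -0.187  0.172] [ 0.452 -0.198  0.16 ] [ 0.514 -0.144  0.18 ]
scene 0.16 348 [300.7 227.3] [ 0.523 -0.291  0.172] [ 0.493 -0.322  0.16 ] [ 0.56  -0.252  0.176]
scene 0.16 110 [384.2 226.9] [ 0.739 -0.411  0.169] [ 0.732 -0.437  0.16 ] [ 0.75  -0.363  0.18 ]
scene 0.2 297 [269.2 196.4] [ 0.483 -0.176  0.229] [ 0.46  -0.193  0.2  ] [ 0.516 -0.137  0.235]
scene 0.2 316 [387.9 211.9] [ 0.739 -0.409  0.228] [ 0.733 -0.439  0.201] [ 0.75  -0.364  0.25 ]
```

View pics/topg.png

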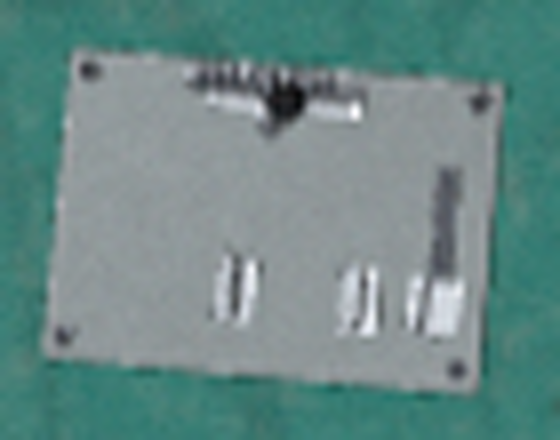

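View pics/sceneg.png

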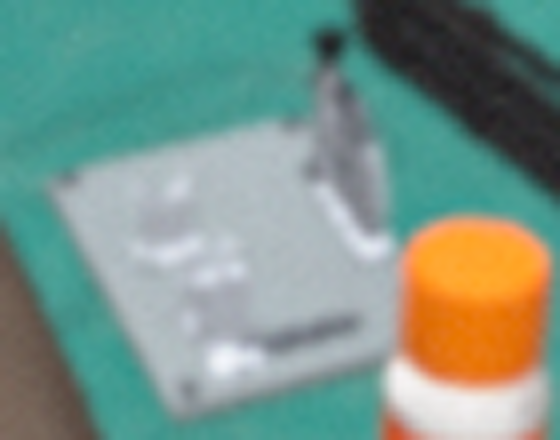

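The top crop shows the knob at about (286,101), vee tops at about (237,290) and (360,300), and the stop block at about (437,305). The scene crop shows the knob at (328,43). I'll triangulate the knob and compare the possible notches.

```bash
cat >> h.py <<'E'
YAW=np.radians(84.31-90); GC=np.array([.5337,.1490,0])
GR=R.from_euler('z',YAW)
def g2w(p): return GR.apply(p)+GC
def w2g(p): return GR.inv().apply(np.asarray(p)-GC)
def ray(c,uv):
    k,d=K(c); p=cv2.undistortPoints(np.array([[uv]],float),k,d).reshape(2)
    v=R.from_quat(c["orientation"]).apply([*p,1]); return np.array(c["origin"]),v/np.linalg.norm(v)
def tri(c1,u1,c2,u2):
    o1,d1=ray(c1,u1);o2,d2=ray(c2,u2)
    t=np.linalg.lstsq(np.stack([d1,-d2],1),o2-o1,rcond=None)[0]
    a,b=o1+t[0]*d1,o2+t[1]*d2; return (a+b)/2,np.linalg.norm(a-b)
def dark(c,box,th=60):
    u0,v0,u1,v1=box; g=c["frame"][v0:v1,u0:u1].max(-1).astype(float)
    w=np.clip(th-g,0,None); v,u=np.mgrid[v0:v1,u0:u1]; return (w*u).sum()/w.sum(),(w*v).sum()/w.sum(),int((w>0).sum())
E
python3 - <<'E'
from h import *
t=np.load("top0.npy",allow_pickle=True).item(); s=np.load("scene0.npy",allow_pickle=True).item()
kt=dark(t,(210,169,218,176)); ks=dark(s,(246,162,255,168)); print(kt,ks)
X,e=tri(t,kt[:2],s,ks[:2]); print("knob",X,e,"gauge",w2g(X))
mt=dark(t,(280,155,292,168)); print("marker top",mt)
for a in (0,.2,.4):
    for p in(0,):
        k=g2w([.045,p-.088*np.sin(.6-a),.05+.088*np.cos(.6-a)]); print(a,k,proj(t,k),proj(s,k))
print("pivot tri")
# quadrant extents in gauge frame from both clouds
for c in(t,s):
    Q=w2g(cloud(c).reshape(-1,3)); m=(Q[:,2]>.02)&(Q[:,2]<.16)&(abs(Q[:,0]-.05)<.022)&(abs(Q[:,1])<.1)
    q=Q[m]; 
    for z in np.arange(.02,.15,.012):
        w=q[(q[:,2]>=z)&(q[:,2]<z+.012)]
        if len(w): print(round(z,3),len(w),(w.min(0)*1000).round(),(w.max(0)*1000).round())
    m=(Q[:,2]>.045)&(Q[:,2]<.075)&(abs(Q[:,0]+.035)<.025)&(abs(Q[:,1])<.1)
    q=Q[m]; print((q[np.argsort(q[:,1])]*1000).round().astype(int).tolist())
E
```

```text
(np.float64(213.49397590361446), np.float64(172.00963855421688), 18) (np.float64(250.80555555555554), np.float64(165.25), 3)
knob [0.57526951 0.12737496 0.13755094] 0.0031634549821141127 gauge [ 0.04350873 -0.01739704  0.13755094]
marker top (np.float64(285.2517605633803), np.float64(162.67957746478874), 27)
0 [0.57355186 0.09509471 0.12262953] [[222.96234377 173.23262393]] [[254.78523564 172.53980359]]
0.2 [0.57508066 0.11043846 0.13105337] [[218.36141619 172.60858551]] [[253.22903165 168.699896  ]]
0.4 [0.57674492 0.12714167 0.13624586] [[213.42120073 172.04436184]] [[251.58108257 165.41534474]]
pivot tri
0.02 1 [ 54. -17.  20.] [ 54. -17.  20.]
0.044 9 [ 38. -42.  46.] [56. 15. 55.]
0.056 11 [ 41. -43.  56.] [59. 38. 65.]
0.068 6 [ 57. -37.  70.] [62. 37. 79.]
0.08 28 [ 51. -31.  81.] [62. 32. 92.]
0.092 22 [ 42. -21.  92.] [ 60.  22. 103.]
0.128 7 [ 38. -23. 135.] [ 52.  -9. 139.]
0.14 13 [ 37. -25. 141.] [ 49. -13. 145.]
[[-45, -78, 61], [-42, -78, 64], [-49, -78, 50], [-38, -77, 57], [-27, -77, 68], [-31, -77, 63], [-34, -77, 56], [-49, -75, 58], [-38, -74, 64], [-42, -74, 58],
[... 1084 characters left out ...]
-46, -76, 45], [-25, -76, 49], [-34, -76, 46], [-45, -76, 60], [-37, -75, 57], [-29, -75, 49], [-41, -75, 58], [-49, -73, 50], [-40, -73, 61], [-45, -73, 53], [-28, -73, 57], [-44, -71, 61], [-31, -71, 62], [-35, -71, 63], [-47, -70, 62], [-28, -51, 56], [-32, -49, 52], [-45, -49, 45], [-23, -48, 57], [-40, -47, 48], [-52, -47, 56], [-36, -47, 46], [-43, -46, 53], [-31, -46, 54], [-44, -46, 48], [-51, -45, 59], [-46, -43, 52], [-34, -42, 47], [-25, -40, 53], [-46, 8, 46], [-41, 9, 50], [-53, 11, 57], [-27, 12, 53], [-48, 13, 59], [-22, 13, 56], [-44, 14, 47], [-31, 14, 53], [-43, 15, 51], [-47, 15, 52], [-26, 15, 56], [-26, 15, 46], [-35, 16, 48], [-30, 16, 47], [-51, 17, 57], [-38, 18, 48]]
```

The quadrant is centred on y = 0 and the triangulated knob sits at gauge y = -17, z = 137. So the lever starts at 0.4 and must finish at 1.0. Next I'll work out the shifts.

```bash
cat >> h.py <<'E'
def knob(a): return g2w([.045,-.088*np.sin(.6-a),.05+.088*np.cos(.6-a)])
def shift(target,yaw_deg=None):
    s=get_state(); r=R.from_quat(s["tcp_rot"]); d=r.inv().apply(np.asarray(target)-s["eef_pos"])*1000
    x=r.as_matrix()[:,0]; y0=np.degrees(np.arctan2(x[1],x[0]))
    print("t",round(s["time"],2),"shift",d.round(1),"toolx yaw",round(y0,2), "turn" ,None if yaw_deg is None else round(y0-yaw_deg,2))
E
python3 - <<'E'
from h import *
k=knob(.4); k[2]=.31; shift(k,-5.69)
print(get_state()["opening"],[knob(a).round(4) for a in (.4,.6,.8,1.)])
E
```

```text
t 0.1 shift [ 589.9 -647.5  -78.4] toolx yaw 15.06 turn 20.75
0.998381171755032 [array([0.5767, 0.1271, 0.1362]), array([0.5785, 0.1445, 0.138 ]), array([0.5802, 0.1619, 0.1362]), array([0.5819, 0.1786, 0.1311])]
```

```bash
python3 -m crank '[[[0,0,-50],0,0],[[33,-36,-78],5,0],[[66,-72,-80],10,0],[[100,-110,-80],15,0],[[133,-146,-80],20.75,0],[[166,-182,-80],20.75,0],[[200,-220,-80],20.75,0],[[233,-256,-80],20.75,0],[[266,-292,-80],20.75,0],[[300,-330,-80],20.75,0]]' && python3 - <<'E'
from h import *
k=knob(.4); k[2]=.31; shift(k,-5.69)
E
```

```text
time: 1.1
eef_pos: [0.3784, -0.2557, 0.3109]
tcp_rot: [0.999, -0.05, -0.0, -0.0]
contact_force: [1.5, -0.3, -0.0]
opening: 0.998
finger_force: 0.0
t 1.1 shift [ 159.2 -400.7    1. ] toolx yaw -5.72 turn -0.03
```

```bash
python3 -m crank '[[[18,-46,0],0,0],[[36,-92,0],0,0],[[54,-138,0],0,0],[[72,-184,0],0,0],[[90,-230,0],0,0],[[108,-276,0],0,0],[[126,-322,0],0,0],[[144,-368,0],0,0],[[159,-401,10],0,60],[[159,-401,50],0,60]]' && python3 - <<'E'
from h import *
k=knob(.4); k[2]=.118; shift(k,-5.69)
E
```

```text
time: 2.1
eef_pos: [0.5798, 0.1295, 0.2654]
tcp_rot: [0.999, -0.047, 0.005, -0.001]
contact_force: [0.5, -1.1, 0.1]
opening: 0.768
finger_force: 0.0
t 2.1 shift [ -4.3   3.  147.4] toolx yaw -5.42 turn 0.27
```

```bash
python3 -m crank '[[[0,0,40],0,60],[[0,0,80],0,60],[[0,0,80],0,60],[[0,0,80],0,60],[[0,0,80],0,60]]' && python3 - <<'E'
from h import *
k=knob(.4); k[2]=.118; shift(k,-5.69)
t=read_camera("top"); s=read_camera("scene")
a=cv2.resize(t["frame"][150:220,170:250],None,fx=6,fy=6,interpolation=cv2.INTER_CUBIC)
b=cv2.resize(s["frame"][120:190,210:265],None,fx=6,fy=6,interpolation=cv2.INTER_CUBIC)
cv2.imwrite("pics/k1.png",np.hstack([a,b]))
E
```

```text
time: 2.6
eef_pos: [0.5778, 0.1255, 0.1844]
tcp_rot: [0.999, -0.05, 0.002, -0.0]
contact_force: [0.2, 0.2, 0.9]
opening: 0.764
finger_force: 0.0
t 2.6 shift [-1.5 -1.5 66.4] toolx yaw -5.7 turn -0.01
```

View pics/k1.png

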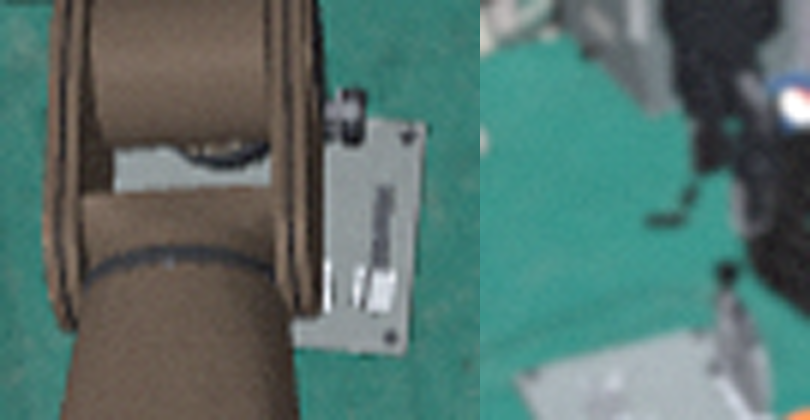

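The scene crop, the right half of this picture, shows the fingers hovering straight above the knob at (725,270). I'll descend and pinch.

```bash
python3 -m crank '[[[-1,-1,30],0,60],[[-1,-1,66],0,120],[[-1,-1,66],0,160],[[-1,-1,66],0,230],[[-1,-1,66],0,230],[[-1,-1,66],0,230]]' 30 && python3 - <<'E'
from h import *
for a in(.4,.6): 
    k=knob(a); k[2]-=.018; shift(k,-5.69)
E
```

```text
time: 3.3
eef_pos: [0.5763, 0.1273, 0.1175]
tcp_rot: [0.999, -0.05, 0.002, -0.001]
contact_force: [0.3, 3.9, -0.5]
opening: 0.184
finger_force: 29.3
t 3.3 shift [ 0.4  0.1 -0.8] toolx yaw -5.71 turn -0.02
t 3.3 shift [  0.4 -17.4  -2.5] toolx yaw -5.71 turn -0.02
```

```bash
python3 -m crank '[[[0,-5,-1],0,230],[[0,-10,-2],0,230],[[0,-15,-2],0,230],[[0,-18,-2],0,230],[[0,-18,-2],0,230],[[0,-18,-2],0,230],[[0,-18,-2],0,170],[[0,-18,-2],0,170],[[0,-18,-2],0,170],[[0,-18,-2],0,170]]' 30 && python3 - <<'E'
from h import *
for a in(.6,.8): 
    k=knob(a); k[2]-=.018; shift(k,-5.69)
t=read_camera("top"); s=read_camera("scene")
for a in(.4,.6,.8): print(a,proj(s,knob(a)))
m=(t["frame"][190:215,218:240])
a=cv2.resize(t["frame"][185:213,205:245],None,fx=12,fy=12,interpolation=cv2.INTER_CUBIC)
b=cv2.resize(s["frame"][145:193,225:265],None,fx=7,fy=7,interpolation=cv2.INTER_CUBIC)
cv2.imwrite("pics/k2.png",np.hstack([a,b]))
Q=w2g(cloud(t).reshape(-1,3)); q=Q[(Q[:,2]>.045)&(Q[:,2]<.066)&(abs(Q[:,0]+.035)<.012)&(Q[:,1]<-.05)&(Q[:,1]>-.1)]
print(len(q),(np.median(q,0)*1000).round(1))
E
```

```text
time: 4.3
eef_pos: [0.5766, 0.1446, 0.1168]
tcp_rot: [0.999, -0.05, -0.0, -0.0]
contact_force: [-0.3, -0.5, 0.1]
opening: 0.332
finger_force: 0.0
t 4.3 shift [ 1.8 -0.2 -3.2] toolx yaw -5.7 turn -0.01
t 4.3 shift [  1.8 -17.6  -1.5] toolx yaw -5.7 turn -0.01
0.4 [[251.58108257 165.41534474]]
0.6 [[249.91802811 162.82447531]]
0.8 [[248.31403866 161.02502007]]
14 [-34.6 -71.7  60. ]
```

View pics/k2.png

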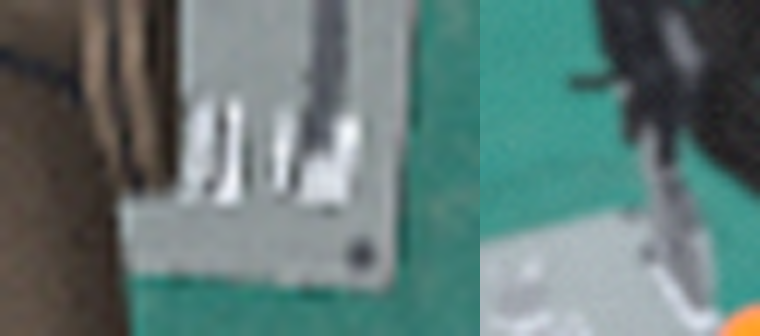

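The stop plate's median y is now -71.7 mm, about 4 mm on from about -76, so the first click has seated. Now the second click.

```bash
python3 -m crank '[[[1,0,-2],0,230],[[1,0,-2],0,230],[[1,-6,-2],0,230],[[1,-12,-1],0,230],[[1,-17.6,-1],0,230],[[1,-17.6,-1],0,230],[[1,-17.6,-1],0,170],[[1,-17.6,-1],0,170],[[1,-17.6,-1],0,170],[[1,-17.6,-1],0,170]]' 30 && python3 - <<'E'
from h import *
for a in(.8,1.): 
    k=knob(a); k[2]-=.018; shift(k,-5.69)
def st(t):
    Q=w2g(cloud(t).reshape(-1,3)); q=Q[(Q[:,2]>.045)&(Q[:,2]<.066)&(abs(Q[:,0]+.035)<.012)&(Q[:,1]<-.05)&(Q[:,1]>-.1)]
    print(len(q),(np.median(q,0)*1000).round(1),(np.mean(q,0)*1000).round(1))
st(np.load("top0.npy",allow_pickle=True).item()); st(read_camera("top"))
E
```

```text
time: 5.4
eef_pos: [0.5801, 0.162, 0.1186]
tcp_rot: [0.999, -0.05, 0.001, -0.0]
contact_force: [-0.2, -0.3, -0.0]
opening: 0.334
finger_force: 0.0
t 5.4 shift [0.1 0.  0.4] toolx yaw -5.7 turn -0.01
t 5.4 shift [  0.1 -16.8   5.6] toolx yaw -5.7 turn -0.01
11 [-37.7 -74.1  58.3] [-36.9 -75.3  58.9]
14 [-34.7 -68.   57.8] [-34.8 -67.8  57.6]
```

Means run from -75.3 to -71.7 to -67.8, so two clicks are done. Now the third click.

```bash
python3 -m crank '[[[0,0,0],0,230],[[0,0,0],0,230],[[0,-6,2],0,230],[[0,-12,4],0,230],[[0,-16.8,5],0,230],[[0,-16.8,5],0,230],[[0,-16.8,5],0,170],[[0,-16.8,5],0,150],[[0,-16.8,5],0,130],[[0,-16.8,5],0,130]]' 30 && python3 -m crank '[[[0,0,0],0,90],[[0,0,0],0,60],[[0,0,-40],0,60],[[0,0,-90],0,60],[[0,0,-140],0,0],[[0,0,-180],0,0],[[0,0,-180],0,0]]' && python3 - <<'E'
from h import *
t=read_camera("top"); s=read_camera("scene")
Q=w2g(cloud(t).reshape(-1,3)); q=Q[(Q[:,2]>.045)&(Q[:,2]<.066)&(abs(Q[:,0]+.035)<.012)&(Q[:,1]<-.05)&(Q[:,1]>-.1)]
print(len(q),(np.mean(q,0)*1000).round(1))
for a in(.8,1.,1.2): print(a,proj(s,knob(a)))
b=cv2.resize(s["frame"][145:193,220:265],None,fx=8,fy=8,interpolation=cv2.INTER_CUBIC)
cv2.imwrite("pics/k3.png",b)
P=cloud(s).reshape(-1,3);G=w2g(P); q=G[(abs(G[:,0]-.045)<.015)&(abs(G[:,1])<.07)&(G[:,2]>.11)&(G[:,2]<.16)]
print(len(q),np.mean(q,0)*1000)
# marker
T=np.load("top0.npy",allow_pickle=True).item();S=np.load("scene0.npy",allow_pickle=True).item()
for z in(.128,): 
    o,d=ray(T,(285.25+.4,162.68-2.2)); print("ray pt",o+d*(z-o[2])/d[2])
for n,C in(("top",T),("scene",S)):
    p=cloud(C).reshape(-1,3); q=p[(abs(p[:,0]-.615)<.02)&(abs(p[:,1]+.133)<.02)&(p[:,2]>.122)&(p[:,2]<.134)]
    print(n,len(q),q.mean(0),q.min(0),q.max(0))
print([ (c[0],proj(T,[.615,-.132,.128]).round(1)) for c in ["m"]])
E
```

```text
time: 6.45
eef_pos: [0.5811, 0.1788, 0.1129]
tcp_rot: [0.999, -0.05, -0.0, -0.0]
contact_force: [0.3, -0.1, 0.1]
opening: 0.493
finger_force: 0.0
time: 7.15
eef_pos: [0.5846, 0.1792, 0.3026]
tcp_rot: [0.999, -0.05, 0.008, -0.001]
contact_force: [0.7, -0.4, -0.4]
opening: 1.002
finger_force: 0.0
14 [-35.2 -64.2  58.1]
0.8 [[248.31403866 161.02502007]]
1.0 [[246.83663912 160.07168296]]
1.2 [[245.54362054 159.97732529]]
27 [ 43.00518581  28.31869857 129.17564374]
ray pt [ 0.61474385 -0.12599328  0.128     ]
top 14 [ 0.61783047 -0.1301402   0.12667714] [ 0.60999254 -0.13825732  0.12287707] [ 0.62352057 -0.12392998  0.13105779]
scene 15 [ 0.6153666  -0.13230416  0.1285418 ] [ 0.60904578 -0.13918846  0.1231596 ] [ 0.62365349 -0.12350249  0.13280928]
[('m', array([[287.4, 160.4]]))]
```

View pics/k3.png

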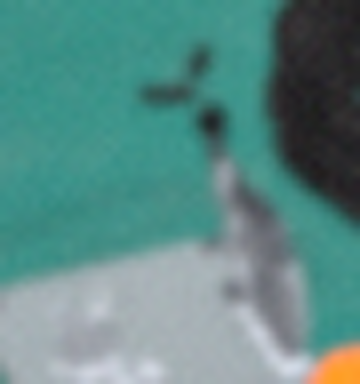

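The knob sits at (210,121) in the crop, or (245.9,159.8) in the full picture. That matches notch 1.0, and the stop moved about 11 mm, so all three clicks are done. Now I'll swing above the marker with the closing axis along gauge x.

```bash
python3 -m crank '[[[4,32,0],-8.5,0],[[8,64,0],-17,0],[[12,100,0],-25.5,0],[[16,134,0],-34,0],[[22,170,0],-42.5,0],[[28,204,0],-51,0],[[36,238,0],-59.5,0],[[46,272,0],-68,0],[[56,300,0],-76.5,0],[[62,312,40],-85,0]]' && python3 -m crank '[[[0,0,0],-5,0],[[0,0,0],-5,0],[[0,0,0],-5,0],[[0,0,0],-5,0]]' && python3 - <<'E'
from h import *
shift([.616,-.131,.073],84.31); st=get_state(); print(st["qpos"],st["eef_pos"])
s=read_camera("scene"); P=cloud(s).reshape(-1,3)
q=P[(np.hypot(P[:,0]-.482,P[:,1]+.163)<.045)&(P[:,2]>.25)]
print("above tin",len(q), np.sort(q[:,2])[:10].round(3))
q=P[(np.hypot(P[:,0]-.616,P[:,1]+.131)<.13)&(P[:,2]>.2)]
for z in np.arange(.2,.6,.04):
    w=q[(q[:,2]>z)&(q[:,2]<z+.04)]
    if len(w): print(round(z,2),len(w),w.min(0).round(3),w.max(0).round(3))
cv2.imwrite("pics/m1.png",cv2.resize(s["frame"][50:260,190:400],None,fx=2.8,fy=2.8,interpolation=cv2.INTER_CUBIC))
E
```

```text
time: 8.25
eef_pos: [0.6146, -0.1416, 0.257]
tcp_rot: [0.769, 0.64, 0.002, 0.004]
contact_force: [0.4, -0.1, -0.5]
opening: 0.998
finger_force: 0.0
time: 8.65
eef_pos: [0.6123, -0.1376, 0.2536]
tcp_rot: [0.742, 0.671, 0.0, 0.0]
contact_force: [0.5, -0.5, -0.2]
opening: 1.001
finger_force: 0.0
t 8.65 shift [  6.9   2.9 180.6] toolx yaw 84.27 turn -0.04
[-3.82535007e-01  1.66713945e-01  1.67716653e+00  6.27838949e-05
  1.29715451e+00 -2.82544214e-01] [ 0.61228195 -0.13757743  0.25361665]
above tin 846 [0.487 0.489 0.49  0.49  0.491 0.491 0.492 0.492 0.493 0.494]
0.2 47 [ 0.487 -0.188  0.205] [ 0.51  -0.142  0.233]
0.24 24 [ 0.557 -0.153  0.271] [ 0.663 -0.132  0.279]
0.28 151 [ 0.537 -0.157  0.28 ] [ 0.681 -0.121  0.32 ]
0.32 415 [ 0.536 -0.16   0.32 ] [ 0.681 -0.117  0.36 ]
0.36 350 [ 0.54  -0.177  0.36 ] [ 0.678 -0.121  0.4  ]
0.4 344 [ 0.572 -0.179  0.4  ] [ 0.644 -0.109  0.439]
0.44 200 [ 0.549 -0.2    0.44 ] [ 0.633 -0.122  0.48 ]
0.48 699 [ 0.488 -0.206  0.48 ] [ 0.663 -0.113  0.52 ]
0.52 1117 [ 0.486 -0.202  0.52 ] [ 0.658 -0.07   0.56 ]
0.56 315 [ 0.486 -0.166  0.56 ] [ 0.58  -0.055  0.588]
```

View pics/m1.png

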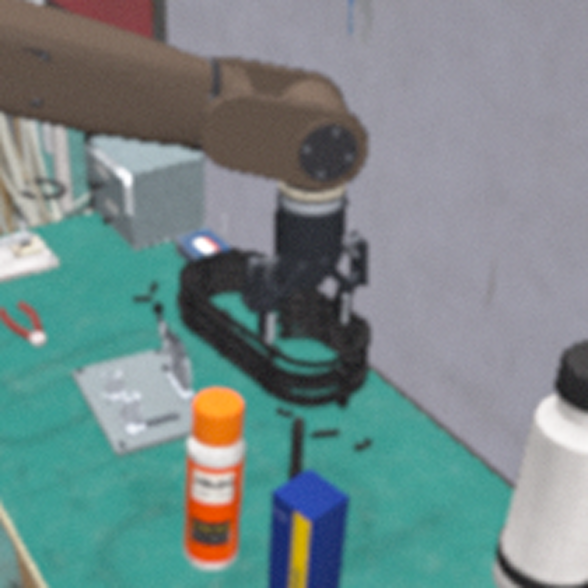

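The scene view shows the gripper above the standing marker at (298,447) in the crop. The forearm will pass about 70 mm above the tin. Now descend and grip at 20 N.

```bash
python3 -m crank '[[[7,3,40],0,80],[[7,3,80],0,80],[[7,3,120],0,80],[[7,3,155],0,80],[[7,3,181],0,80],[[7,3,181],0,80],[[7,3,181],0,230],[[7,3,181],0,230],[[7,3,181],0,230],[[7,3,181],0,230]]' 20 && python3 - <<'E'
from h import *
shift([.616,-.131,.073],84.31)
s=read_camera("scene"); cv2.imwrite("pics/m2.png",cv2.resize(s["frame"][120:260,240:400],None,fx=4,fy=4,interpolation=cv2.INTER_CUBIC))
E
```

```text
time: 9.7
eef_pos: [0.6175, -0.1319, 0.0752]
tcp_rot: [0.741, 0.671, 0.001, 0.002]
contact_force: [-0.4, 0.3, 5.6]
opening: 0.201
finger_force: 22.2
t 9.7 shift [ 0.7 -1.6  2.2] toolx yaw 84.31 turn -0.0
```

View pics/m2.png

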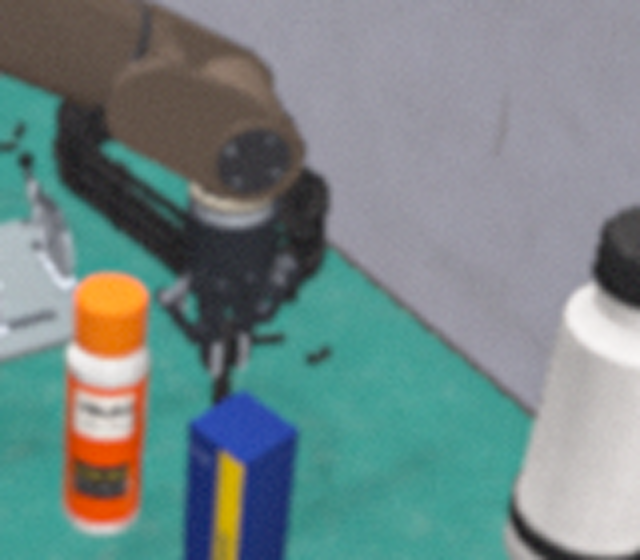

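The pads hold the upper part of the marker. Next I'll tilt it by pressing the cap on the table while moving along +x of the tool (gauge +y), so the cap trails.

```bash
python3 -m crank '[[[6,0,1.5],0,230],[[12,0,2],0,230],[[18,0,2.5],0,230],[[24,0,3],0,230],[[30,0,4],0,230],[[36,0,6],0,230],[[42,0,8],0,230],[[48,0,11],0,230],[[48,0,11],0,230]]' 20 && python3 - <<'E'
from h import *
s=read_camera("scene"); cv2.imwrite("pics/m3.png",cv2.resize(s["frame"][140:240,240:340],None,fx=5,fy=5,interpolation=cv2.INTER_CUBIC))
E
```

```text
time: 10.65
eef_pos: [0.6224, -0.0831, 0.0631]
tcp_rot: [0.741, 0.671, 0.001, 0.002]
contact_force: [0.4, 0.9, 4.5]
opening: 0.201
finger_force: 23.5
```

View pics/m3.png

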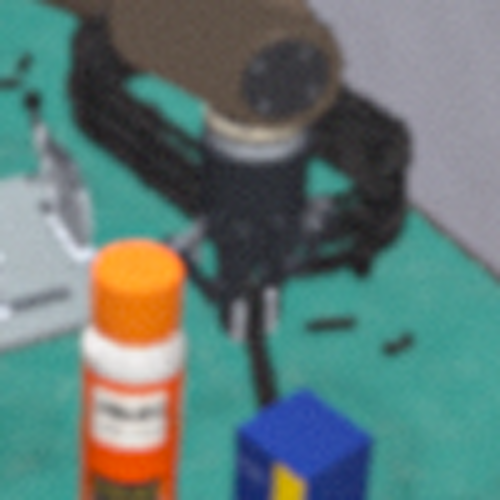

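The crop shows the marker tilted, with its cap trailing at (265,395). I'll continue the arc.

```bash
python3 -m crank '[[[7,0,4],0,230],[[14,0,9],0,230],[[21,0,14],0,230],[[27,0,20],0,230],[[33,0,26],0,230],[[38,0,32],0,230],[[42,0,39],0,230],[[46,0,46],0,230],[[49,0,53],0,230],[[49,0,53],0,230]]' 20 && python3 - <<'E'
from h import *
s=read_camera("scene"); P=cloud(s); e=np.array(get_state()["eef_pos"])
d=s["frame"].max(-1)<70; q=P[d&(P[...,2]<.06)&(P[...,2]>.004)&(abs(P[...,0]-e[0])<.03)&(P[...,1]<e[1]-.014)&(P[...,1]>e[1]-.15)]
ax=np.array([.099,.995]); 
u=(q[:,:2]-e[:2])@ax; v=(q[:,:2]-e[:2])@np.array([.995,-.099])
for lo in np.arange(-.15,0,.012):
    m=(u>=lo)&(u<lo+.012)
    if m.sum(): print(round(lo,3),m.sum(),q[m,2].mean().round(4),q[m,2].max().round(4),v[m].mean().round(4))
print(u.min())
E
```

```text
time: 11.7
eef_pos: [0.6237, -0.0341, 0.0062]
tcp_rot: [0.741, 0.671, -0.001, -0.002]
contact_force: [-0.2, 1.0, 0.3]
opening: 0.202
finger_force: 19.4
-0.09 1 0.0242 0.0242 -0.0062
-0.078 8 0.0227 0.0274 -0.0068
-0.066 8 0.0252 0.0276 -0.0063
-0.054 7 0.0284 0.032 -0.0064
-0.042 5 0.0308 0.0334 -0.0059
-0.03 6 0.0345 0.0395 -0.0063
-0.018 4 0.0427 0.0598 -0.0025
-0.08066086577077175
```

The marker now lies at about 14° residual slope with the cap at the low -y end. I'll lift it and carry it over the cradle.

```bash
python3 -m crank '[[[0,0,-40],0,230],[[0,0,-90],0,230],[[0,0,-140],0,230],[[0,0,-190],0,230],[[0,0,-190],0,230]]' 25 && python3 - <<'E'
from h import *
t=g2w([-.035,.034,.19]); print(t); shift(t,84.31)
E
```

```text
time: 12.25
eef_pos: [0.6296, -0.0358, 0.2083]
tcp_rot: [0.742, 0.671, 0.005, 0.006]
contact_force: [0.7, -0.1, 0.0]
opening: 0.198
finger_force: 24.5
[0.50224342 0.18630259 0.19      ]
t 12.25 shift [ 208.3 -149.2   15.6] toolx yaw 84.27 turn -0.04
```

```bash
python3 -m crank '[[[34,-24,0],0,230],[[69,-48,0],0,230],[[104,-72,0],0,230],[[138,-95,0],0,230],[[172,-119,0],0,230],[[207,-143,6],0,230],[[207,-143,40],0,230],[[207,-143,60],0,230],[[207,-143,60],0,230],[[207,-143,60],0,230]]' && python3 -m crank '[[[0,0,0],0,230],[[0,0,0],0,230]]' && python3 - <<'E'
from h import *
shift(g2w([-.035,.034,.036]),84.31); print("tcp gauge",w2g(get_state()["eef_pos"])*1000)
s=read_camera("scene"); t=read_camera("top")
for c in(s,t):
    G=w2g(cloud(c).reshape(-1,3))*1000; d=c["frame"].max(-1).reshape(-1)<75
    q=G[d&(abs(G[:,0]+35)<25)&(G[:,1]<20)&(G[:,1]>-110)&(G[:,2]>70)&(G[:,2]<180)]
    for lo in range(-110,20,12):
        w=q[(q[:,1]>=lo)&(q[:,1]<lo+12)]
        if len(w): print(lo,len(w),w.mean(0).round(1),w[:,1].min().round(1))
    print()
cv2.imwrite("pics/c1.png",cv2.resize(s["frame"][130:210,200:290],None,fx=7,fy=7,interpolation=cv2.INTER_CUBIC))
E
```

```text
time: 13.25
eef_pos: [0.5032, 0.1851, 0.1378]
tcp_rot: [0.742, 0.671, -0.001, -0.001]
contact_force: [0.3, 0.4, 0.6]
opening: 0.201
finger_force: 24.6
time: 13.45
eef_pos: [0.5048, 0.1852, 0.1399]
tcp_rot: [0.742, 0.671, 0.001, 0.001]
contact_force: [0.0, -0.2, -0.0]
opening: 0.201
finger_force: 24.6
t 13.45 shift [  0.8  -2.9 103.9] toolx yaw 84.26 turn -0.05
tcp gauge [-32.35331513  33.15575876 139.86483893]
-62 13 [-36.9 -54.7 150. ] -59.2
-50 5 [-39.7 -44.8 153.9] -49.4
-38 10 [-39.2 -33.  158.8] -38.0
-26 6 [-37.6 -19.2 162.1] -24.2
-14 7 [-36.1  -6.6 165.1] -13.3
-2 5 [-38.8   3.3 167.5] -0.1
10 6 [-36.6  14.9 170.6] 11.8

-62 10 [-31.1 -55.  148. ] -59.1
-50 16 [-32.2 -44.1 151.6] -49.4
-38 14 [-33.9 -31.6 155.8] -36.1
-26 16 [-31.3 -20.4 158.1] -26.0
-14 17 [-32.8  -7.3 160.8] -13.1
```

View pics/c1.png

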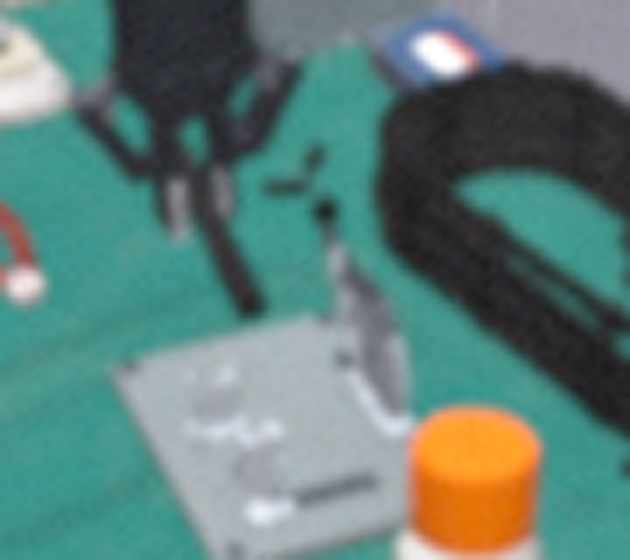

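The marker hangs cap-low, with its cap end at gauge y of about -60 and 16° of slope. I'll lower it into the vees so the right-hand vee levels it.

```bash
python3 -m crank '[[[5,-3,20],0,230],[[5,-3,45],0,230],[[5,-3,65],0,230],[[5,-3,75],0,230],[[5,-3,80],0,230],[[5,-3,85],0,230],[[5,-3,90],0,230],[[5,-3,90],0,230]]' 20 && python3 - <<'E'
from h import *
print("tcp gauge",w2g(get_state()["eef_pos"])*1000)
s=read_camera("scene"); t=read_camera("top")
for c in(s,t):
    G=w2g(cloud(c).reshape(-1,3))*1000; d=c["frame"].max(-1).reshape(-1)<75
    q=G[d&(abs(G[:,0]+35)<25)&(G[:,1]<24)&(G[:,1]>-110)&(G[:,2]>30)&(G[:,2]<180)]
    for lo in range(-110,24,12):
        w=q[(q[:,1]>=lo)&(q[:,1]<lo+12)]
        if len(w): print(lo,len(w),w.mean(0).round(1),w[:,1].min().round(1))
    print()
E
```

```text
time: 14.35
eef_pos: [0.5021, 0.1907, 0.0491]
tcp_rot: [0.741, 0.671, 0.001, 0.001]
contact_force: [0.7, -0.2, 1.3]
opening: 0.204
finger_force: 24.6
tcp gauge [-35.54909596  38.37103635  49.08100445]
-50 6 [-39.8 -44.1  65.2] -48.7
-38 6 [-40.8 -31.7  68.5] -36.9
-26 5 [-39.5 -19.9  72.2] -24.8
-14 5 [-40.5  -8.6  73.8] -13.6
-2 7 [-42.5   4.6  93.5] -0.5
10 50 [-39.9  19.  135.2] 10.8
22 10 [-32.2  22.9 136.2] 22.2

-62 4 [-34.5 -51.5  61.6] -51.9
-50 13 [-35.9 -44.7  63. ] -48.4
-38 15 [-36.7 -32.2  65.2] -37.5
-26 13 [-34.9 -19.   67.3] -25.8
-14 14 [-35.6  -7.6  72.7] -12.8
-2 6 [-34.7   1.2  72.8] -1.2
```

```bash
python3 -m crank '[[[0,0,4],0,230],[[0,0,8],0,230],[[0,0,11],0,230],[[0,0,12.5],0,230],[[0,0,12.5],0,230],[[0,0,12.5],0,230]]' 20 && python3 - <<'E'
from h import *
print("tcp gauge",w2g(get_state()["eef_pos"])*1000)
s=read_camera("scene"); t=read_camera("top")
for c in(s,t):
    f=c["frame"].max(-1).reshape(-1)
    G=w2g(cloud(c).reshape(-1,3))*1000; d=f<75
    q=G[d&(abs(G[:,0]+35)<25)&(G[:,1]<24)&(G[:,1]>-110)&(G[:,2]>30)&(G[:,2]<80)]
    for lo in range(-110,24,12):
        w=q[(q[:,1]>=lo)&(q[:,1]<lo+12)]
        if len(w): print(lo,len(w),w.mean(0).round(1),w[:,1].min().round(1))
    print()
q=G[(f>75)&(abs(G[:,0]+35)<12)&(G[:,1]<-53)&(G[:,1]>-90)&(G[:,2]>45)&(G[:,2]<66)]; print((q[np.argsort(q[:,1])]).round().astype(int).tolist())
a=cv2.resize(t["frame"][182:212,200:245],None,fx=13,fy=13,interpolation=cv2.INTER_CUBIC)
cv2.imwrite("pics/c2.png",a)
E
```

```text
time: 15.05
eef_pos: [0.5014, 0.1907, 0.0359]
tcp_rot: [0.741, 0.671, 0.0, 0.0]
contact_force: [1.5, 0.8, 2.2]
opening: 0.206
finger_force: 24.7
tcp gauge [-36.29308084  38.3298531   35.88103413]
-62 2 [-42.2 -50.7  65.6] -50.7
-50 4 [-41.4 -42.8  66. ] -47.0
-38 5 [-41.5 -31.6  67. ] -34.6
-26 4 [-41.4 -19.4  67.3] -22.8
-14 3 [-40.9 -10.3  68.8] -12.0
-2 5 [-41.5   4.   68.8] -1.5
10 3 [-42.7  16.5  71.4] 10.0
22 1 [-43.6  22.1  71.3] 22.1

-62 4 [-34.5 -51.5  61.5] -52.3
-50 13 [-35.8 -44.5  61. ] -48.5
-38 13 [-36.6 -32.7  62.1] -37.8
-26 14 [-35.5 -20.3  64.7] -25.9
-14 12 [-34.7  -7.5  63.6] -12.3
-2 4 [-35.4  -0.5  66.1] -1.3

[[-42, -66, 52], [-39, -66, 54], [-46, -66, 45], [-35, -66, 57], [-31, -66, 57], [-24, -65, 58], [-27, -65, 54], [-46, -63, 59], [-36, -63, 65], [-43, -63, 57], [-39, -62, 56], [-32, -62, 60], [-28, -61, 55], [-24, -61, 58], [-40, -56, 63], [-33, -55, 64], [-36, -55, 59], [-29, -54, 58]]
```

View pics/c2.png

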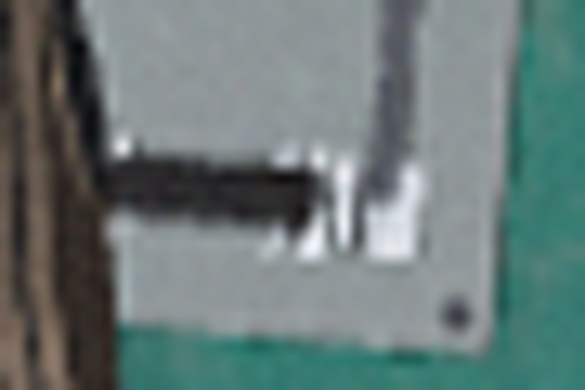

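The top crop shows the marker's end at about x=320 and the stop plate as a bright strip at about 332–352, a gap of roughly 3–4 mm. There is still about 4° of slope, so I'll lower slightly more and slide toward the stop.

```bash
python3 -m crank '[[[0,0,2],0,230],[[0,0,4],0,230],[[-1,0,4],0,230],[[-2,0,4],0,230],[[-2.5,0,4],0,230],[[-2.5,0,4],0,230],[[-2.5,0,4],0,230]]' 20 && python3 - <<'E'
from h import *
print("tcp gauge",w2g(get_state()["eef_pos"])*1000)
t=read_camera("top"); c=t
f=c["frame"].max(-1)
G=w2g(cloud(c).reshape(-1,3))*1000; d=f.reshape(-1)<75
q=G[d&(abs(G[:,0]+35)<25)&(G[:,1]<24)&(G[:,1]>-110)&(G[:,2]>30)&(G[:,2]<80)]
for lo in range(-110,24,12):
    w=q[(q[:,1]>=lo)&(q[:,1]<lo+12)]
    if len(w): print(lo,len(w),w.mean(0).round(1))
# intensity profile along pen axis at z=60
ys=np.arange(-76,-40,1.)
uv=proj(t,g2w(np.stack([np.full_like(ys,-35),ys,np.full_like(ys,60)],1)/1000))
v=cv2.remap(f,uv[:,0].astype(np.float32),uv[:,1].astype(np.float32),cv2.INTER_LINEAR).ravel()
print([(int(a),int(b)) for a,b in zip(ys,v)])
E
```

```text
time: 15.85
eef_pos: [0.5009, 0.188, 0.0318]
tcp_rot: [0.741, 0.671, -0.0, 0.0]
contact_force: [2.7, 0.9, 2.4]
opening: 0.199
finger_force: 24.9
tcp gauge [-36.52792078  35.56214167  31.80968315]
-62 8 [-34.3 -53.2  60.1]
-50 13 [-35.8 -44.5  61.6]
-38 14 [-36.5 -32.2  61.8]
-26 14 [-36.  -19.6  62.8]
-14 11 [-35.2  -7.4  62.7]
[(-76, 181), (-75, 167), (-74, 153), (-73, 147), (-72, 145), (-71, 143), (-70, 141), (-69, 130), (-68, 119), (-67, 108), (-66, 109), (-65, 142), (-64, 180), (-63, 217), (-62, 217), (-61, 178), (-60, 139), (-59, 104), (-58, 83), (-57, 68), (-56, 54), (-55, 40), (-54, 40), (-53, 40), (-52, 41), (-51, 42), (-50, 44), (-49, 47), (-48, 49), (-47, 48), (-46, 47), (-45, 46), (-44, 44), (-43, 45), (-42, 46), (-41, 47)]
```

```bash
python3 -m crank '[[[-0.5,1,0],0,230],[[-1,1,0],0,230],[[-1.5,1,0],0,230],[[-2,1,0],0,230],[[-2,1,0],0,230]]' 20; cat > prof.py <<'E'
from h import *
print("tcp gauge",w2g(get_state()["eef_pos"])*1000)
t=read_camera("top"); f=t["frame"].max(-1); ys=np.arange(-70,-50,1.)
uv=proj(t,g2w(np.stack([np.full_like(ys,-35),ys,np.full_like(ys,60)],1)/1000))
v=cv2.remap(f,uv[:,0].astype(np.float32),uv[:,1].astype(np.float32),cv2.INTER_LINEAR).ravel()
print([(int(a),int(b)) for a,b in zip(ys,v)])
E
python3 prof.py
```

```text
time: 16.4
eef_pos: [0.5014, 0.186, 0.0317]
tcp_rot: [0.741, 0.671, -0.0, -0.0]
contact_force: [1.5, -0.2, 1.2]
opening: 0.201
finger_force: 24.5
tcp gauge [-35.85842419  33.63621871  31.67229048]
[(-70, 144), (-69, 134), (-68, 122), (-67, 110), (-66, 110), (-65, 143), (-64, 181), (-63, 218), (-62, 213), (-61, 165), (-60, 116), (-59, 73), (-58, 57), (-57, 50), (-56, 44), (-55, 38), (-54, 39), (-53, 41), (-52, 42), (-51, 43)]
```

```bash
python3 -m crank '[[[-0.5,0,0],0,230],[[-1,0,0],0,230],[[-1,0,0],0,230],[[-1,0,0],0,195],[[-1,0,0],0,190],[[-1,0,0],0,180],[[-1,0,0],0,170],[[-1,0,0],0,150],[[-1,0,0],0,150]]' 20; python3 prof.py
python3 - <<'E'
from h import *
t=read_camera("scene");G=w2g(cloud(t).reshape(-1,3))*1000
q=G[(abs(G[:,1]-34)<12)&(G[:,2]>40)&(G[:,2]<250)&(G[:,0]<36)&(G[:,0]>-110)]
print(q.min(0),q.max(0)); print(get_state()["opening"],get_state()["finger_force"])
E
```

```text
time: 17.35
eef_pos: [0.5016, 0.185, 0.0318]
tcp_rot: [0.741, 0.671, -0.0, -0.0]
contact_force: [0.5, 0.0, -0.2]
opening: 0.411
finger_force: 0.0
tcp gauge [-35.5324167   32.68283208  31.7829397 ]
[(-70, 141), (-69, 130), (-68, 118), (-67, 106), (-66, 107), (-65, 141), (-64, 180), (-63, 218), (-62, 214), (-61, 165), (-60, 116), (-59, 73), (-58, 57), (-57, 52), (-56, 47), (-55, 42), (-54, 41), (-53, 40), (-52, 39), (-51, 40)]
[-102.76221109   22.05106008   40.46200806] [ 35.97533308  45.7420542  249.41821276]
0.41028776942569184 0.0
```

Released. Retreat straight up, then clear of the view.

```bash
python3 -m crank '[[[0,0,-20],0,150],[[0,0,-45],0,150],[[0,0,-90],0,150],[[0,0,-140],0,150],[[0,0,-190],0,150],[[-40,0,-220],0,150],[[-90,0,-220],0,150],[[-140,0,-220],0,150],[[-190,0,-220],0,150],[[-240,0,-220],0,150]]' && python3 -m crank '[[[0,0,0],0,150],[[0,0,0],0,150],[[0,0,0],0,150]]'; python3 - <<'E'
from h import *
T=read_camera("top"); S=read_camera("scene")
a=cv2.resize(T["frame"][155:215,175:250],None,fx=6,fy=6,interpolation=cv2.INTER_CUBIC)
b=cv2.resize(S["frame"][155:215,205:260],None,fx=6,fy=6,interpolation=cv2.INTER_CUBIC)
cv2.imwrite("pics/f.png",np.hstack([a,b]))
for c in(T,S):
    f=c["frame"].max(-1).reshape(-1); G=w2g(cloud(c).reshape(-1,3))*1000
    q=G[(f<75)&(abs(G[:,0]+35)<20)&(abs(G[:,1])<90)&(G[:,2]>30)&(G[:,2]<100)]
    print(len(q),q[:,1].min().round(1),q[:,1].max().round(1),"slope deg",np.degrees(np.polyfit(q[:,1],q[:,2],1)[0]).round(1),q.mean(0).round(1),"x slope",np.polyfit(q[:,1],q[:,0],1)[0].round(3))
    q=G[(abs(G[:,0]-43)<15)&(abs(G[:,1])<70)&(G[:,2]>118)&(G[:,2]<160)]; print("knob",len(q),q.mean(0))
E
python3 prof.py
```

```text
time: 18.45
eef_pos: [0.4772, -0.0554, 0.2522]
tcp_rot: [0.741, 0.671, 0.0, 0.0]
contact_force: [0.9, -0.4, -0.9]
opening: 0.412
finger_force: 0.0
time: 18.75
eef_pos: [0.4778, -0.0529, 0.2517]
tcp_rot: [0.741, 0.671, 0.0, -0.0]
contact_force: [-0.5, 0.4, 0.1]
opening: 0.409
finger_force: 0.0
129 -59.1 67.9 slope deg -0.7 [-35.2   1.3  60.9] x slope -0.001
knob 22 [ 43.71104341  33.20910756 135.00989459]
30 -53.3 54.4 slope deg -0.6 [-41.6  -3.5  65.3] x slope 0.001
knob 21 [ 42.44060535  30.37169439 133.38597008]
tcp gauge [ -35.5963745  -205.84946577  251.68926212]
[(-70, 137), (-69, 128), (-68, 117), (-67, 107), (-66, 110), (-65, 144), (-64, 183), (-63, 221), (-62, 215), (-61, 165), (-60, 115), (-59, 69), (-58, 54), (-57, 50), (-56, 46), (-55, 42), (-54, 44), (-53, 45), (-52, 46), (-51, 46)]
```

View pics/f.png

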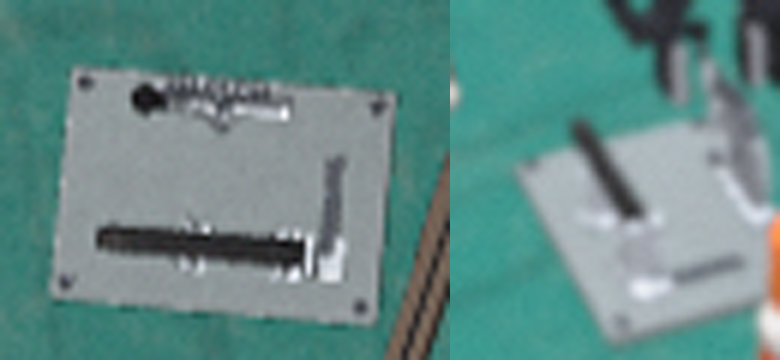

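The top crop shows the marker lying level in both vees, from (97,237) to (305,250), with its cap end at the stop strip. The knob is at (148,98), at gauge y of about +33, which is notch 1.0. Handing in.

```bash
python3 -c "
from plant import ctrl
print(ctrl.sign_off())"
```

```text
the job is handed in; nothing more can be done
None
```

The job is handed in: the lever was clicked three notches left (0.4 to 1.0 rad), and the marker lies level in both vees with its cap end within about 1 mm of the stop; I saw no contact with the other things on the table but did not re-measure them.

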